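# Set the router lift to the height gauge and lock it

## Robot

A 6-joint arm with a two-finger parallel gripper is mounted at the origin on the work surface. World frame = base frame: x ahead of the robot, y to its left, z up, the work surface at z = 0. Lengths are in m, angles in degrees, forces in N, time in s.
With the tool pointing down it reaches from about 0.3 to 0.75 m from the base axis. Payload 8.5 kg.
Tool frame: the origin (TCP) lies midway between the tips of the shut fingers; the grasp point (between the pads) lies 19 mm behind it (env.tcp_to_grasp is the z of the grasp point in the tool frame, in m); z points along the fingers, y is the line along which they close (so a half turn about z gives the same grasp; the last joint's range is limited). The gripper opens to 85 mm and grips with 20 to 120 N. Pads are 22 mm wide; open, the fingers measure 114 mm over their backs; the gripper's body (76 mm by 85 mm) begins 54 mm behind the grasp point. The pads swing forward as they close: fully open they stand 13 mm farther back than shut.
Start: joints at [-86.935, 21.807, 74.336, -0, 83.858, -12.336], TCP at [0.146, -0.53, 0.231] pointing down, gripper open.
Joint ranges: [-178.18, 178.18], [-50.72, 133.34], [12.68, 142.11], [-81.47, 261.47], [9.98, 163.14], [-165.26, 165.26]. Speed limits (degrees/s): [136.94, 136.94, 180, 180, 180, 180].

## Interface

Orientations are given as a 3x3 rotation matrix whose columns are the frame's x, y, z axes.
In Python, from rig import env, imaging, job, models gives the robot as it stands. The module is installed in compiled form; this text tells all that it offers.
- The arm moves only by the tool jog_arm, never from a script. Its argument "plan" is text: rows parted by semicolons, each of 7 numbers parted by spaces: the turn, a rotation vector about the tool's x, y, z in degrees, then the shift along the tool's x, y, z in cm, then the closure in counts, from 0 (fully open) to 255 (shut). In form: rx ry rz x y z claw; .... A call has 1 to 10 rows; each row shifts and turns the commanded pose from where the row before left it, along the tool's axes as they then stand; what a row does not reach is not made up. A row lasts 1/12 s, in which the tool goes at most 41.7 mm and 7.16 degrees, less where a joint would pass 70% of its speed; a pose out of reach is approached as far as the arm can. A call with a gripper value outside its range is refused whole. The fingers move at their own pace and stop on an object; "grip_force" is the grip in N (left out, the last holds). Time passes only in rows, so rows that do not move let the fingers close. It gives the time, the measured TCP pose, the force, the opening and the grip force at its end, in the units of the state.
- env.observe(): the state, without advancing time (a new reading comes with each control period).
- imaging.get_image(name): name is "scene" or "side" or "wrist"; returns a dict with "pixels" (420x560x3 uint8, red, green, blue), "depth" (420x560 float32, m along the optical axis (not along the pixel's ray), 0 where there is no reading), "fov_y" (degrees; the focal length in pixels is half the picture's height over the tangent of half this angle, whatever the lens; pixels are square), "cx", "cy" (the principal point, pixels), "world_from_camera" (4x4, takes a point from camera to world coordinates). Camera axes: x right, y down, z forward; pixel columns grow to the right and rows downward; lengths in m; the calibration is good to about 2 mm. A picture is of the moment at which its call begins.
- job.close_job(): hands the job in; it is judged then, once.
Trained networks look in the newest picture that a camera, given by its name, has taken for a name from the list of things; names that differ only in an ending like _2 or _b are one class to them, and where a whole thing is asked for, a point or a joint stands for the part that bears it (a point fixed in the world has none). Each returns a list of dicts, best first, with "confidence" (0 to 1); they miss things now and then, are a little off and sometimes report something else, mostly with a low value. They report only what shows in the picture. A call takes as long as a camera call.
- models.outline_of(camera, query): "region" (420x560 bool, what is visible of it) and "bbox" ([centre column, centre row, width, height] in pixels, round what is visible of it).
- models.tip_of(camera, query): "at" ([column, row] in pixels: a listed point, or the origin of a listed thing).
The state is a dict: "time_s": time; "q": joint angles; "qvel": joint speeds; "joint_efforts": joint torques, N m; "position": TCP position; "tool_rot": TCP orientation; "ft_force": force on the tool from outside, world axes, zero at the start; "wrist_torque": the same for the moment, N m; "grip_width": finger opening in m; "gripper_force": force on a finger pad.
Only numpy, scipy, OpenCV 4.12 (cv2) and the standard library are available. Lean on these libraries where they do the work, as an engineer would, in place of code of your own. Each camera call takes 0.05 s, during which the arm holds its last target. There are 200 camera calls.

## Task

Set the router lift: turn its hand crank clockwise, regrasping as needed, to raise the cutter until its top is level with the underside of the height gauge's pointer, to about a millimetre. Then, with the height set, turn the lock knob clockwise to the padlock mark. Do not move the gauge's pointer, and leave the offcut, bit block, sanding block, spanner and brush where they are.

Things in the scene. Friction and masses are not known exactly. Their poses are not given: they have to be found in the camera images.
- plate: aluminium router-lift plate let onto the bench, 250 (x) x 350 (y) x 10 mm; fixed. Origin: centre of its underside, on the bench; its top lies 10 mm up. Every 'plate x / plate y' below is along this body's axes. It carries the crank (axis at plate x 0, y +90 mm), the cutter (0, -80 mm) and the lock knob (-80, -90 mm)
- crank (a joint): angle of the lift's hand crank (rad) about its upright axis; grows as the crank turns clockwise seen from above; 0 where its arm points along plate +x. It starts within 1.2 rad of 0 and runs on over several turns (from -2.5 to 24). Each full clockwise turn raises the cutter by 16 mm; it stays where it is left and resists with about 0.06 N m
- crank_axis (a point): point on the crank's upright axis, at the plate's top surface. The hub is 26 mm in diameter; the steel arm on it is 18 mm wide, its underside 38 mm and its top 48 mm above the bench, and reaches out to 68 mm from the axis
- crank_paddle (a point): middle of the crank's grip, 60 mm from the crank axis and 80 mm above the bench; its frame turns with the crank: x points outwards along the arm, y across. The grip is an upright flat black paddle fixed rigidly to the arm (it does not spin on it): 24 mm along x, 12 mm along y, standing from 48 to 95 mm above the bench
- cutter_top (a point): centre of the flat top of the router cutter, a dark steel cylinder 25 mm in diameter with brass-coloured edges standing up through the plate; it rises and falls with the crank and does not spin. It starts about 17 to 23 mm above the bench, always lower than the pointer
- pointer_tip (a point): underside of the free end of the height gauge's pointer, a flat steel finger 8 mm wide and 4 mm thick which reaches towards the cutter and ends about 8 mm from its side; 39 to 42 mm above the bench. The point's z points up. The pointer is stiff on its column and shows the wanted height
- gauge: the height gauge: round steel base 40 mm in diameter, column 8 mm in diameter, 86 mm high, held by its magnet on the plate beyond the cutter. Origin: centre of the base's underside
- lock_knob (a joint): angle of the lift's lock knob (rad), growing clockwise seen from above; it clicks into three detents: 0 free (its nose points at the round dot), 0.65 drag (nose at the single dash, along plate +x), 1.3 locked (nose at the padlock-shaped mark). It starts at free. Stops lie 0.12 rad beyond the end marks; within 0.25 rad of a mark it springs into it; turning takes up to about 0.1 N m
- knob_grip (a point): point on the knob's upright axis at the middle of its bar, 42 mm above the bench; x points along the bar to its nose (white line). The bar is black, 42 mm long, 12 mm thick, from 27 to 53 mm above the bench, on a skirt 42 mm in diameter
- bit_block: small brown wooden block 30 x 50 x 22 mm with three steel router bits standing in it (40 mm high in all), on the plate; loose, to be left alone. Origin: centre of its underside
- offcut: pine offcut 60 x 30 x 40 mm, standing on the plate just outside the circle that the crank sweeps; loose, to be left alone. Origin: centre of its underside
- sanding_block: cork sanding block 44 x 26 x 21 mm, on the plate; loose, to be left alone. Origin: centre of its underside
- spanner: steel collet spanner 110 mm long lying flat on the far edge of the plate; loose, to be left alone. Origin: middle of its length
- brush: paint brush 180 mm long, lying on the bench in front of the plate; loose, to be left alone. Origin: middle of its length

How it is judged:
By the outcome, as a careful person would: the job done as asked, in the order asked, and still so for the second after the job is handed in, with the robot touching nothing.
It also fails if it takes over 72 s, if anything falls off the work surface, if the arm or the gripper's body presses on something with over 40 N, if the wrist force passes 120 N, or if a joint passes its speed limit or range.

## Working session

There is one attempt and no reset: what is moved stays moved. The work goes in short steps, Python scripts to look and compute and a tool call to move; the robot and the scene stay as the last step left them, time stands still between calls to the robot, and variables do not carry over. Pictures are saved under pics/ and viewed, at most 10 in all, crops included, and the job is handed in when it is done.

Besides the shell and the picture viewer there is one more tool, called after "Emit:" by a JSON object that holds its "name" and its "arguments". jog_arm: Moves the arm, as the interface text tells. Its arguments: {"type":"object","properties":{"plan":{"type":"string"},"grip_force":{"type":"number"}},"required":["plan"]}

```bash
mkdir -p pics
cat > h.py <<'E'
import numpy as np, cv2
from rig import env, imaging, job, models
def get(n):
    im=imaging.get_image(n); h=im["pixels"].shape[0]
    im["f"]=h/2/np.tan(np.radians(im["fov_y"])/2); return im
def world(im,c,r,d=None):
    if d is None: d=im["depth"][int(round(r)),int(round(c))]
    p=np.array([(c-im["cx"])/im["f"]*d,(r-im["cy"])/im["f"]*d,d,1]); return (im["world_from_camera"]@p)[:3]
def atz(im,c,r,z):
    o=im["world_from_camera"][:3,3]; v=world(im,c,r,1.0)-o
    return o+v*(z-o[2])/v[2]
def save(im,n,crop=None,s=1):
    a=im["pixels"][:,:,::-1]
    if crop: a=a[crop[1]:crop[3],crop[0]:crop[2]]
    cv2.imwrite("pics/"+n,cv2.resize(a,None,fx=s,fy=s,interpolation=cv2.INTER_CUBIC))
E
python3 - <<'E'
from h import *
np.set_printoptions(precision=4,suppress=True)
Z=dict(plate=0,crank_axis=.01,crank_paddle=.08,cutter_top=.02,pointer_tip=.04,gauge=.01,knob_grip=.042,bit_block=.01,offcut=.01)
ims={}
for n in("scene","side"):
    im=get(n); ims[n]=im; print(n,im["world_from_camera"][:3,3])
    for q,z in Z.items():
        for d in models.tip_of(n,q)[:1]: print(q,round(d["confidence"],2),np.round(d["at"],1),atz(im,*d["at"],z))
cv2.imwrite("pics/a.png",cv2.resize(np.vstack([ims[n]["pixels"] for n in ims])[:,:,::-1],(400,600))) 
save(ims["scene"],"s.png",s=1.42);save(ims["side"],"d.png",s=1.42)
s=env.observe();print(s["tool_rot"],env.tcp_to_grasp)
E
```

```text
scene [0.6759 0.3262 0.7395]
plate 0.8 [250.3 261.1] [0.5682 0.0055 0.    ]
crank_paddle 0.79 [216.2 291.7] [0.6599 0.064  0.08  ]
cutter_top 0.44 [248.6 222. ] [ 0.5331 -0.07    0.02  ]
pointer_tip 0.53 [234.  214.3] [ 0.5559 -0.0909  0.04  ]
gauge 0.79 [216.8 224.9] [ 0.5952 -0.1025  0.01  ]
knob_grip 0.83 [284.9 209.6] [ 0.4558 -0.0478  0.042 ]
bit_block 0.97 [206.1 259. ] [ 0.6478 -0.0387  0.01  ]
side [0.1296 0.7827 0.9058]
plate 0.6 [225.2 243.6] [0.5568 0.0033 0.    ]
crank_axis 0.96 [195.7 259.7] [0.5966 0.087  0.01  ]
crank_paddle 0.66 [176.3 225.8] [0.655  0.0593 0.08  ]
pointer_tip 0.63 [239.4 207.6] [ 0.5582 -0.0952  0.04  ]
gauge 0.74 [227.2 211.1] [ 0.5982 -0.1011  0.01  ]
knob_grip 0.77 [272.  225.6] [ 0.4529 -0.0593  0.042 ]
bit_block 0.68 [198.  220.7] [ 0.655  -0.0395  0.01  ]
offcut 0.65 [209.3 292.1] [0.5214 0.1653 0.01  ]
[[ 0.9641  0.2656 -0.    ]
 [ 0.2656 -0.9641  0.    ]
 [-0.     -0.     -1.    ]] -0.0187
```

View pics/s.png

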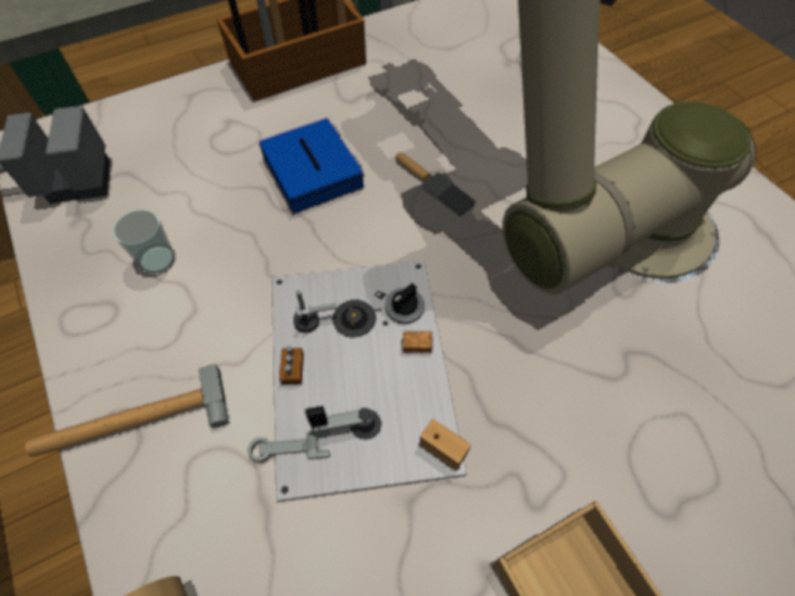

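View pics/d.png

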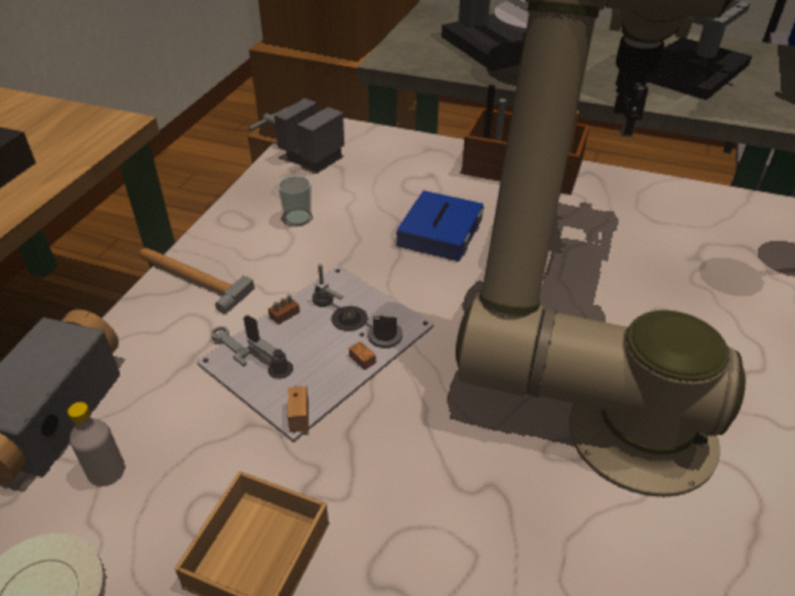

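The scene shows the plate with the crank at (365,420), the paddle at (316,416), the knob at (405,300) and the cutter at (354,317), all in scaled pixels. The side view agrees. Next I move the wrist camera over the plate.

Run:
```python
from h import *
np.set_printoptions(precision=3,suppress=True)
im=get("wrist"); s=env.observe()
R=np.array(s["tool_rot"]);p=np.array(s["position"])
T=im["world_from_camera"]; print(R.T@T[:3,:3], R.T@(T[:3,3]-p), im["fov_y"])
print(R.T@(np.array([.50,.03,.36])-p)*100)
```

```text
[[-0.    -0.955 -0.295]
 [ 1.    -0.     0.   ]
 [-0.    -0.295  0.955]] [ 0.076  0.001 -0.142] 59.58472134971477
[ 49.002 -44.61  -12.869]
```

Emit:
{"name": "jog_arm", "arguments": {"plan": "0 0 0 3.06 -2 -0.55 0;0 0 0 3.06 -2 -0.55 0;0 0 0 3.06 -2 -0.55 0;0 0 0 3.06 -2 -0.55 0;0 0 0 3.06 -2 -0.55 0;0 0 0 3.06 -2 -0.55 0;0 0 0 3.06 -2 -0.55 0;0 0 0 3.06 -2 -0.55 0;0 0 0 3.06 -2 -0.55 0;0 0 0 3.06 -2 -0.55 0", "grip_force": 25}}

```text
time_s: 1.88
position: [0.3888, -0.2546, 0.2868]
tool_rot: [[0.964, 0.265, 0.0], [0.265, -0.964, -0.0], [0.0, 0.0, -1.0]]
ft_force: [0.3, -1.3, -0.7]
grip_width: 0.0853
gripper_force: 0.0
```

Emit:
{"name": "jog_arm", "arguments": {"plan": "0 0 0 3.06 -2 -0.55 0;0 0 0 3.06 -2 -0.55 0;0 0 0 3.06 -2 -0.55 0;0 0 0 3.06 -2 -0.55 0;0 0 0 3.06 -2 -0.55 0;0 0 0 3.06 -2 -0.55 0;0 0 0 3.06 -2 -0.55 0;0 0 0 3.06 -2 -0.55 0;0 0 0 3.06 -2 -0.55 0;0 0 0 0 0 0 0"}}

```text
time_s: 2.72
position: [0.6083, -0.0051, 0.3356]
tool_rot: [[0.963, 0.27, 0.001], [0.27, -0.963, 0.001], [0.001, -0.001, -1.0]]
ft_force: [0.5, 0.2, -0.1]
grip_width: 0.0855
gripper_force: 0.0
```

```bash
cat > look.py <<'E'
from h import *
import sys
np.set_printoptions(precision=4,suppress=True)
Z=dict(plate=0,crank_axis=.01,crank_paddle=.08,cutter_top=.02,pointer_tip=.04,gauge=.01,knob_grip=.042)
im=get("wrist")
for q,z in Z.items():
    for d in models.tip_of("wrist",q)[:1]: print(q,round(d["confidence"],2),np.round(d["at"],1),atz(im,*d["at"],z))
save(im,sys.argv[1],s=1.42)
s=env.observe(); print(s["position"],np.array(s["tool_rot"])[:,0],np.array(s["q"]),s["ft_force"],s["time_s"])
E
python3 look.py w1.png
```

```text
plate 0.76 [263.3 194.1] [0.5622 0.0023 0.    ]
crank_axis 0.85 [208.1 157.6] [0.5919 0.0827 0.01  ]
crank_paddle 0.97 [221.3 119.4] [0.6483 0.0678 0.08  ]
cutter_top 0.82 [311.  232.9] [ 0.5331 -0.0718  0.02  ]
pointer_tip 0.94 [327.3 231.8] [ 0.5466 -0.0874  0.04  ]
gauge 0.79 [346.8 190.4] [ 0.599  -0.1013  0.01  ]
knob_grip 0.66 [275.5 288.7] [ 0.4524 -0.0455  0.042 ]
[ 0.6052 -0.0104  0.3361] [0.9645 0.2642 0.0002] [-12.1732  25.2159  51.9364  -0.0027 102.8351  62.5084] [0.1747 1.0988 0.2385] 3.1167
```

View pics/w1.png

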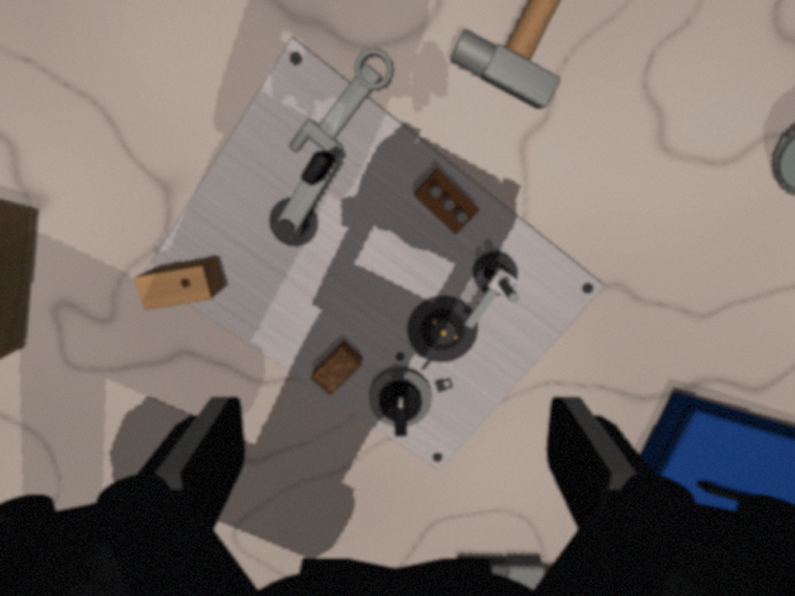

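The wrist view (scaled) shows the crank hub at (293,222), the paddle at (320,165), the knob at (400,400) with dot, dash and padlock to its upper right, and the pointer beside the cutter at (443,328). Next I rotate for the grasp and descend to look from nearer.

Emit:
{"name": "jog_arm", "arguments": {"plan": "0 0 -7.1 0 0 0.3 0;0 0 -7.1 0 0 0.4 0;0 0 -7.1 0 0 0.4 0;0 0 -7.1 0 0 0.4 0;0 0 -7.1 0 0 0.4 0;0 0 -7.1 0 0 0.4 0;0 0 -7.1 0 0 0.4 0;0 0 -7.1 0 0 0.4 0;0 0 -7.1 0 0 0.4 0;0 0 -7.1 0 0 0.4 0"}}

```text
time_s: 3.95
position: [0.6054, -0.0101, 0.2969]
tool_rot: [[0.058, 0.998, 0.0], [0.998, -0.058, -0.0], [-0.0, 0.0, -1.0]]
ft_force: [0.1, 0.2, 0.5]
grip_width: 0.0854
gripper_force: 0.0
```

Emit:
{"name": "jog_arm", "arguments": {"plan": "0 0 -7.1 0 0 0.4 0;0 0 -7.1 0 0 0.4 0;0 0 -7.1 0 0 0.4 0;0 0 -7.1 0 0 0.4 0;0 0 -7.1 0 0 0.4 0;0 0 -7.1 0 0 0.4 0;0 0 -7.1 0 0 0.4 0;0 0 -7.1 0 0 0.4 0;0 0 -7.1 0 0 0.4 0;0 0 -7.1 0 0 0.4 0"}}

```text
time_s: 4.78
position: [0.6054, -0.0101, 0.2569]
tool_rot: [[-0.925, 0.379, 0.0], [0.379, 0.925, -0.0], [-0.0, 0.0, -1.0]]
ft_force: [-0.7, -0.5, 0.6]
grip_width: 0.0851
gripper_force: 0.0
```

Emit:
{"name": "jog_arm", "arguments": {"plan": "0 0 -7.1 0 0 0 0;0 0 0 -2 -3.5 0 0;0 0 0 -2 -3.5 0 0;0 0 0 0 0 0 0;0 0 0 0 0 0 0;0 0 0 0 0 0 0"}}

```text
time_s: 5.28
position: [0.6252, -0.0879, 0.2569]
tool_rot: [[-0.963, 0.268, -0.0], [0.268, 0.963, 0.0], [0.0, 0.0, -1.0]]
ft_force: [0.1, 0.3, 0.8]
grip_width: 0.0851
gripper_force: 0.0
```

```bash
python3 look.py w2.png
```

```text
plate 0.87 [347.   89.7] [0.562  0.0032 0.    ]
crank_axis 0.62 [435.   99.3] [0.5947 0.0853 0.01  ]
crank_paddle 0.67 [258.  108.8] [ 0.5551 -0.086   0.08  ]
cutter_top 0.71 [268.9  80.2] [ 0.5327 -0.0716  0.02  ]
pointer_tip 0.7 [256.2 109.4] [ 0.5554 -0.09    0.04  ]
gauge 0.58 [256.7 151.9] [ 0.597  -0.1037  0.01  ]
[ 0.6255 -0.0871  0.257 ] [-0.9638  0.2666 -0.0002] [-18.6534  29.4895  57.2892   0.0032  93.2087 -93.1931] [0.094  0.6164 0.1204] 5.6833
```

View pics/w2.png

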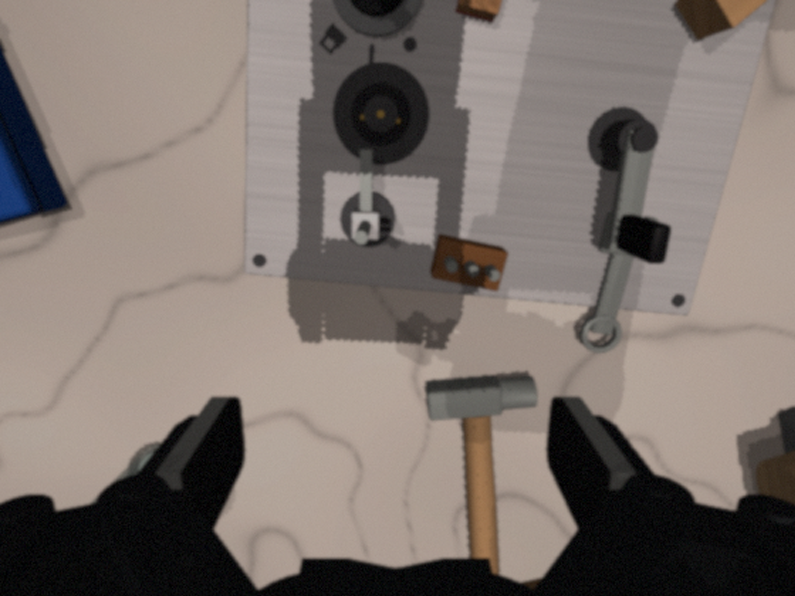

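The picture shows the hub at (640,135), the paddle at (643,238), the cutter at (380,113) and the pointer between cutter and gauge (365,190). I shifted y the wrong way. Depth should now locate the crank.

```bash
cat >> h.py <<'E'
def cloud(im):
    d=im["depth"]; r,c=np.mgrid[0:d.shape[0],0:d.shape[1]]
    P=np.stack([(c-im["cx"])/im["f"]*d,(r-im["cy"])/im["f"]*d,d],-1)
    T=im["world_from_camera"]; W=P@T[:3,:3].T+T[:3,3]; W[d<=0]=np.nan; return W
def near(W,c,rad,z0,z1):
    m=(np.hypot(W[...,0]-c[0],W[...,1]-c[1])<rad)&(W[...,2]>z0)&(W[...,2]<z1); return m,W[m]
E
python3 - <<'E'
from h import *
np.set_printoptions(precision=4,suppress=True)
im=get("wrist"); W=cloud(im)
ax=np.array([.596,.086])
m,p=near(W,ax+[.055,-.02],.04,.085,.105); print("paddle top",len(p),p.mean(0),p.min(0),p.max(0),cv2.minAreaRect((p[:,:2]*1000).astype(np.float32)))
m,p=near(W,ax,.08,.043,.053); print("arm",len(p),p.mean(0),cv2.minAreaRect((p[:,:2]*1000).astype(np.float32)))
m,p=near(W,[.57,0],.03,.003,.015);print("plate z",np.median(p[:,2]))
m,p=near(W,[.57,0],.3,.006,.014);print("plate",cv2.minAreaRect((p[:,:2]*1000).astype(np.float32)))
m,p=near(W,[.545,-.085],.03,.034,.05);print("pointer",len(p),p.mean(0),p[:,2].max(),cv2.minAreaRect((p[:,:2]*1000).astype(np.float32)))
m,p=near(W,[.533,-.072],.009,.012,.03);print("cutter",len(p),p.mean(0),np.percentile(p[:,2],[10,50,90]))
E
```

```text
paddle top 500 [0.6493 0.0656 0.0927] [0.6384 0.0586 0.0851] [0.6626 0.0753 0.0961] ((650.2255859375, 66.59978485107422), (12.256863594055176, 23.86962890625), 71.21763610839844)
arm 1438 [0.6158 0.0768 0.0481] ((593.9562377929688, 91.97286224365234), (32.83268737792969, 146.03912353515625), 55.52817916870117)
plate z 0.009602219126254918
plate ((655.416015625, -34.57899475097656), (350.7995910644531, 395.5624694824219), 68.94292449951172)
pointer 220 [ 0.5623 -0.0906  0.0432] 0.045678662786935886 ((562.6290283203125, -90.64779663085938), (7.480761528015137, 22.016897201538086), 73.52901458740234)
cutter 285 [ 0.533  -0.072   0.0195] [0.0183 0.0194 0.0206]
```

Emit:
{"name": "jog_arm", "arguments": {"plan": "0 0 0 0.43 3.87 0 0;0 0 0 0.43 3.87 0 0;0 0 0 0.43 3.87 0 0;0 0 0 0.43 3.87 0 0;0 0 3.3 0 0 3 0;0 0 0 0 0 4 0;0 0 0 0 0 4 0;0 0 0 0 0 4 0;0 0 0 0 0 3 0;0 0 0 0 0 1.7 0"}}

```text
time_s: 6.57
position: [0.6485, 0.0665, 0.0557]
tool_rot: [[-0.947, 0.322, -0.006], [0.322, 0.947, 0.0], [0.006, -0.001, -1.0]]
ft_force: [0.3, -0.1, 0.5]
grip_width: 0.0851
gripper_force: 0.0
```

Emit:
{"name": "jog_arm", "arguments": {"plan": "0 0 0 0 0 0 100;0 0 0 0 0 0 160;0 0 0 0 0 0 255;0 0 0 0 0 0 255;0 0 0 0 0 0 255;0 0 0 0 0 0 255", "grip_force": 25}}

```text
time_s: 7.07
position: [0.6507, 0.0662, 0.061]
tool_rot: [[-0.947, 0.322, 0.002], [0.322, 0.947, -0.0], [-0.002, 0.001, -1.0]]
ft_force: [1.6, 1.1, 0.8]
grip_width: 0.0124
gripper_force: 0.5
```

Emit:
{"name": "jog_arm", "arguments": {"plan": "0 0 0 0 0 0 255;0 0 0 0 0 0 255;0 0 7 0.045 -0.731 0 255;0 0 7 0.045 -0.731 0 255;0 0 7 0.045 -0.731 0 255;0 0 0 0 0 0 255"}}

```text
time_s: 7.57
position: [0.6394, 0.0462, 0.061]
tool_rot: [[-0.764, 0.646, 0.001], [0.646, 0.764, -0.0], [-0.001, 0.001, -1.0]]
ft_force: [-1.5, 1.0, 4.5]
grip_width: 0.0118
gripper_force: 29.9
```

Emit:
{"name": "jog_arm", "arguments": {"plan": "0 0 7 0.045 -0.731 0 255;0 0 7 0.045 -0.731 0 255;0 0 7 0.045 -0.731 0 255;0 0 7 0.045 -0.731 0 255;0 0 7 0.045 -0.731 0 255;0 0 7 0.045 -0.731 0 255;0 0 7 0.045 -0.731 0 255;0 0 7 0.045 -0.731 0 255;0 0 7 0.045 -0.731 0 255;0 0 7 0.045 -0.731 0 255"}}

```text
time_s: 8.4
position: [0.5719, 0.028, 0.061]
tool_rot: [[0.343, 0.939, -0.002], [0.939, -0.343, -0.002], [-0.003, -0.001, -1.0]]
ft_force: [-9.3, -4.5, 11.8]
grip_width: 0.0116
gripper_force: 32.3
```

Emit:
{"name": "jog_arm", "arguments": {"plan": "0 0 7 0.045 -0.731 0 255;0 0 7 0.045 -0.731 0 255;0 0 7 0.045 -0.731 0 255;0 0 7 0.045 -0.731 0 255;0 0 7 0.045 -0.731 0 255;0 0 7 0.045 -0.731 0 255;0 0 7 0.045 -0.731 0 255;0 0 7 0.045 -0.731 0 255;0 0 7 0.045 -0.731 0 255;0 0 0 0 0 0 255"}}

```text
time_s: 9.23
position: [0.5312, 0.0789, 0.061]
tool_rot: [[0.993, 0.12, -0.005], [0.12, -0.993, -0.001], [-0.005, -0.0, -1.0]]
ft_force: [-16.1, -4.8, 18.3]
grip_width: 0.0111
gripper_force: 32.0
```

Run:
```python
from h import *
s=env.observe();print(np.round(s["q"],1),np.round(s["position"],4),np.round(s["tool_rot"],3)[:,0],s["ft_force"],s["time_s"])
p=np.array(s["position"])[:2];x=np.array(s["tool_rot"])[:2,0];print(p+.06*x)
```

```text
[-4.2 31.3 90.  -0.1 58.9 79. ] [0.5312 0.0789 0.061 ] [ 0.993  0.12  -0.005] [-16.12974639  -4.81766285  18.25780547] 9.2333
[0.5907318  0.08608704]
```

Emit:
{"name": "jog_arm", "arguments": {"plan": "0 0 0 -0.3 0 -0.1 255;0 0 7 0.045 -0.731 0 255;0 0 7 0.045 -0.731 0 255;0 0 7 0.045 -0.731 0 255;0 0 7 0.045 -0.731 0 255;0 0 7 0.045 -0.731 0 255;0 0 7 0.045 -0.731 0 255;0 0 7 0.045 -0.731 0 255;0 0 7 0.045 -0.731 0 255;0 0 0 0 0 0 255"}}

```text
time_s: 10.07
position: [0.5518, 0.1324, 0.061]
tool_rot: [[0.655, -0.756, 0.001], [-0.756, -0.655, 0.002], [-0.001, -0.003, -1.0]]
ft_force: [0.7, 7.5, 3.5]
grip_width: 0.0115
gripper_force: 29.6
```

```bash
cat > st.py <<'E'
from h import *
s=env.observe();print(np.round(s["q"],1),np.round(s["position"],4),np.round(s["tool_rot"],3)[:,0],s["ft_force"],s["time_s"])
p=np.array(s["position"])[:2];x=np.array(s["tool_rot"])[:2,0];print(p+.06*x,p-.06*x,np.degrees(np.arctan2(x[1],x[0])))
E
python3 st.py
```

```text
[  1.5  33.5  85.2   0.2  61.1 140.5] [0.5518 0.1324 0.061 ] [ 0.655 -0.756 -0.001] [0.72135388 7.52871728 3.45679879] 10.0667
[0.59110229 0.0870641 ] [0.51250602 0.17774272] -49.08268041935092
```

Emit:
{"name": "jog_arm", "arguments": {"plan": "0 0 7 0.045 -0.731 0 255;0 0 7 0.045 -0.731 0 255;0 0 0 0 0 0 255;0 0 0 0 0 0 80;0 0 0 0 0 0 80;0 0 0 0 0 0 80;0 0 0 0 0 -2.5 80;0 0 0 0 0 -3 80;0 0 -7.1 0 0 0 60;0 0 -7.1 0 0 0 40"}}

```text
time_s: 10.9
position: [0.5639, 0.1382, 0.1177]
tool_rot: [[0.665, -0.747, 0.004], [-0.747, -0.665, -0.0], [0.002, -0.003, -1.0]]
ft_force: [-0.2, 0.4, -0.6]
grip_width: 0.0722
gripper_force: 0.0
```

```bash
python3 st.py; python3 -c "
from h import *
im=get('wrist');save(im,'w3.png',s=1.42)"
```

```text
[  2.1  30.6  79.5  -0.   69.7 140.4] [0.5639 0.1382 0.1177] [ 0.665 -0.747  0.002] [-0.17061919  0.41685288 -0.60926988] 10.9
[0.60381235 0.09336353] [0.52397901 0.18295455] -48.29620237347849
```

View pics/w3.png

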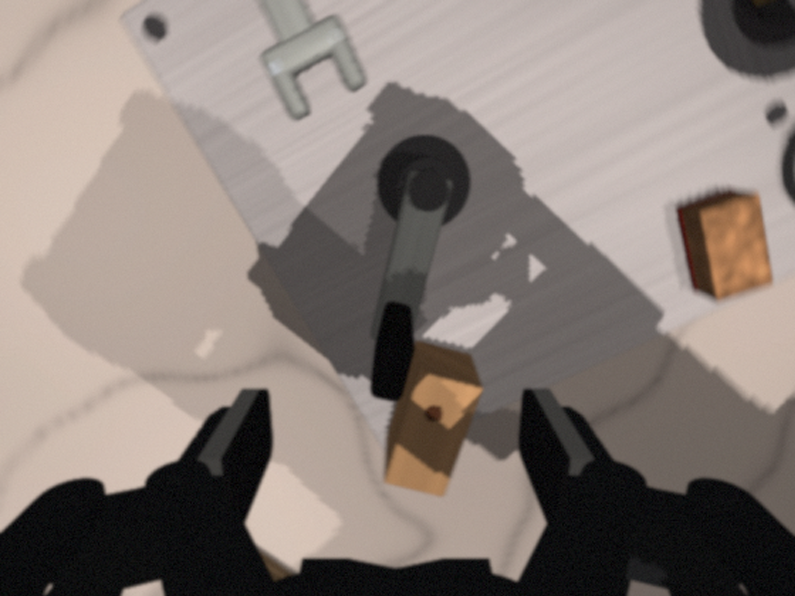

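The crank has turned about 224°, and the offcut sits clear beside the paddle at (395,350). I rotate back 270° for a radial grip that allows one long second stroke.

Emit:
{"name": "jog_arm", "arguments": {"plan": "0 0 -7.1 0 0 0 0;0 0 -7.1 0 0 0 0;0 0 -7.1 0 0 0 0;0 0 -7.1 0 0 0 0;0 0 -7.1 0 0 0 0;0 0 -7.1 0 0 0 0;0 0 -7.1 0 0 0 0;0 0 -7.1 0 0 0 0;0 0 -7.1 0 0 0 0;0 0 -7.1 0 0 0 0"}}

```text
time_s: 11.78
position: [0.563, 0.1382, 0.1156]
tool_rot: [[0.923, 0.384, -0.001], [0.384, -0.923, -0.0], [-0.001, -0.0, -1.0]]
ft_force: [0.2, 1.1, -0.7]
grip_width: 0.0855
gripper_force: 0.0
```

Emit:
{"name": "jog_arm", "arguments": {"plan": "0 0 -7.1 0 0 0 0;0 0 -7.1 0 0 0 0;0 0 -7.1 0 0 0 0;0 0 -7.1 0 0 0 0;0 0 -7.1 0 0 0 0;0 0 -7.1 0 0 0 0;0 0 -7.1 0 0 0 0;0 0 -7.1 0 0 0 0;0 0 -7.1 0 0 0 0;0 0 -7.1 0 0 0 0"}}

```text
time_s: 12.62
position: [0.563, 0.1382, 0.1156]
tool_rot: [[-0.062, 0.998, -0.001], [0.998, 0.062, -0.0], [-0.0, -0.001, -1.0]]
ft_force: [0.5, 0.7, -0.4]
grip_width: 0.0854
gripper_force: 0.0
```

Emit:
{"name": "jog_arm", "arguments": {"plan": "0 0 -7.1 0 0 0 0;0 0 -7.1 0 0 0 0;0 0 -7.1 0 0 0 0;0 0 -7.1 0 0 0 0;0 0 -7.1 0 0 0 0;0 0 -7.1 0 0 0 0;0 0 -7.1 0 0 0 0;0 0 -7.1 0 0 0 0;0 0 -7.1 0 0 0 0;0 0 -7.1 0 0 0 0"}}

```text
time_s: 13.45
position: [0.563, 0.1381, 0.1155]
tool_rot: [[-0.964, 0.266, -0.001], [0.266, 0.964, -0.0], [0.001, -0.0, -1.0]]
ft_force: [0.4, 0.5, 0.0]
grip_width: 0.0856
gripper_force: 0.0
```

Emit:
{"name": "jog_arm", "arguments": {"plan": "0 0 -7.1 0 0 0 0;0 0 -7.1 0 0 0 0;0 0 -7.1 0 0 0 0;0 0 -7.1 0 0 0 0;0 0 -7.1 0 0 0 0;0 0 -7.1 0 0 0 0;0 0 0 0 0 0 0;0 0 0 0 0 0 0"}}

```text
time_s: 14.12
position: [0.563, 0.1382, 0.1156]
tool_rot: [[-0.894, -0.449, -0.0], [-0.449, 0.894, -0.0], [0.0, 0.0, -1.0]]
ft_force: [-0.5, 0.2, -0.6]
grip_width: 0.0853
gripper_force: 0.0
```

```bash
python3 st.py
python3 - <<'E'
from h import *
im=get("wrist");W=cloud(im);ax=np.array([.592,.0865]);a=np.radians(117)
m,p=near(W,ax+.06*np.array([np.cos(a),np.sin(a)]),.03,.085,.105); print("paddle",len(p),p[:,2].max(),cv2.minAreaRect((p[:,:2]*1000).astype(np.float32)) if len(p) else 0)
m,p=near(W,ax,.05,.045,.052); print("arm",len(p),p.mean(0),cv2.minAreaRect((p[:,:2]*1000).astype(np.float32)))
save(im,"w4.png",s=1.42)
E
```

```text
[   2.1   30.8   79.6   -0.    69.7 -114.6] [0.563  0.1382 0.1156] [-0.894 -0.449  0.   ] [-0.45720283  0.22552601 -0.56392808] 14.1167
[0.5094295  0.11131331] [0.61665787 0.16518421] -153.3253198173874
paddle 1295 0.0961944204190319 ((565.2337036132812, 138.80665588378906), (12.06753158569336, 23.91680335998535), 27.45267105102539)
arm 2416 [0.58230427 0.10456862 0.04814644] ((583.462158203125, 104.61769104003906), (18.319276809692383, 58.67995071411133), 27.121219635009766)
```

View pics/w4.png

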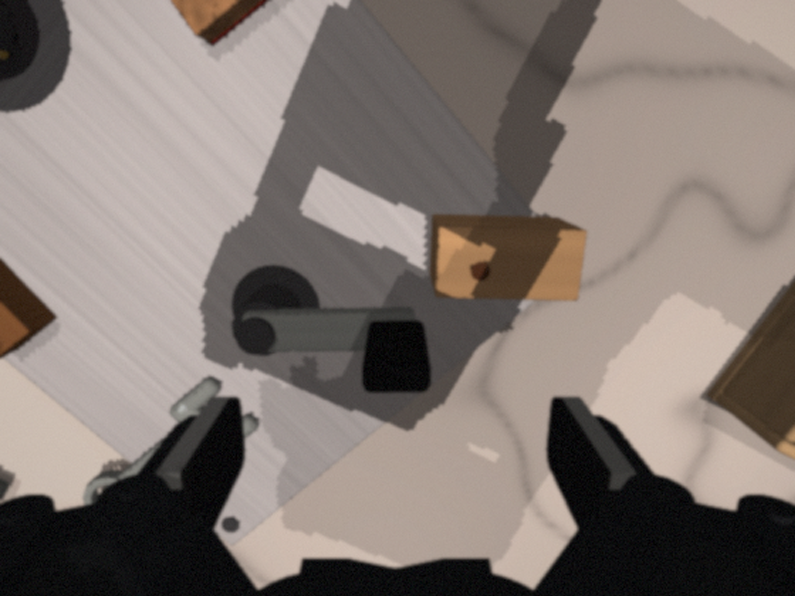

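The paddle lies at (395,355) and the tool is aligned to straddle it radially. I descend and grip.

Emit:
{"name": "jog_arm", "arguments": {"plan": "0 0 -0.6 -0.22 -0.05 1 0;0 0 0 0 0 2.3 0;0 0 0 0 0 2.2 0;0 0 0 0 0 0 0;0 0 0 0 0 0 150;0 0 0 0 0 0 255;0 0 0 0 0 0 255;0 0 0 0 0 0 255;0 0 0 0 0 0 255;0 0 0 0 0 0 255", "grip_force": 25}}

```text
time_s: 15.0
position: [0.5654, 0.1396, 0.0618]
tool_rot: [[-0.886, -0.463, 0.001], [-0.463, 0.886, 0.001], [-0.001, 0.001, -1.0]]
ft_force: [-2.0, 3.9, 5.5]
grip_width: 0.0239
gripper_force: 28.2
```

Emit:
{"name": "jog_arm", "arguments": {"plan": "0 0 7 -0.731 -0.045 0 255;0 0 7 -0.731 -0.045 0 255;0 0 7 -0.731 -0.045 0 255;0 0 7 -0.731 -0.045 0 255;0 0 7 -0.731 -0.045 0 255;0 0 7 -0.731 -0.045 0 255;0 0 7 -0.731 -0.045 0 255;0 0 7 -0.731 -0.045 0 255;0 0 0 0 0 0 255"}}

```text
time_s: 15.75
position: [0.6223, 0.1381, 0.0617]
tool_rot: [[-0.876, 0.482, 0.001], [0.482, 0.876, 0.0], [-0.0, 0.0, -1.0]]
ft_force: [-5.1, 0.2, 8.4]
grip_width: 0.0234
gripper_force: 28.5
```

```bash
python3 st.py
python3 - <<'E'
from h import *
s=env.observe();print(np.array(s["position"])[:2]-.06*np.array(s["tool_rot"])[:2,1],s["grip_width"])
im=get("wrist");W=cloud(im)
for q in("pointer_tip","cutter_top"): print(models.tip_of("wrist",q)[:1])
E
```

```text
[  1.9  39.2  72.8   0.   68.  -59.3] [0.6223 0.1381 0.0617] [-0.876  0.482 -0.   ] [-5.12864208  0.23139921  8.38723917] 15.75
[0.5697893  0.16708014] [0.67489704 0.10918056] 151.1514185683082
[0.59339339 0.08557647] 0.02338577409247874
[]
[]
```

Emit:
{"name": "jog_arm", "arguments": {"plan": "0 0 7 -0.731 -0.045 0 255;0 0 7 -0.731 -0.045 0 255;0 0 7 -0.731 -0.045 0 255;0 0 7 -0.731 -0.045 0 255;0 0 7 -0.731 -0.045 0 255;0 0 7 -0.731 -0.045 0 255;0 0 7 -0.731 -0.045 0 255;0 0 7 -0.731 -0.045 0 255;0 0 7 -0.731 -0.045 0 255;0 0 7 -0.731 -0.045 0 255"}}

```text
time_s: 16.73
position: [0.6517, 0.0764, 0.0617]
tool_rot: [[0.152, 0.988, -0.001], [0.988, -0.152, -0.001], [-0.001, -0.001, -1.0]]
ft_force: [-8.9, -1.0, 8.1]
grip_width: 0.0234
gripper_force: 28.5
```

Emit:
{"name": "jog_arm", "arguments": {"plan": "0 0 7 -0.731 -0.045 0 255;0 0 7 -0.731 -0.045 0 255;0 0 7 -0.731 -0.045 0 255;0 0 7 -0.731 -0.045 0 255;0 0 7 -0.731 -0.045 0 255;0 0 7 -0.731 -0.045 0 255;0 0 7 -0.731 -0.045 0 255;0 0 7 -0.731 -0.045 0 255;0 0 7 -0.731 -0.045 0 255;0 0 0 0 0 0 255"}}

```text
time_s: 17.57
position: [0.6106, 0.0289, 0.0617]
tool_rot: [[0.95, 0.313, -0.002], [0.313, -0.95, -0.0], [-0.002, -0.0, -1.0]]
ft_force: [-4.8, 1.3, 5.4]
grip_width: 0.0236
gripper_force: 28.2
```

```bash
python3 st.py
cat > hc.py <<'E'
from h import *
for n in("wrist","side","scene"):
    W=[];
    for k in range(3):
        im=get(n);W.append(cloud(im))
    W=np.nanmedian(np.array(W),0)
    c=[.533,-.072]
    m,p=near(W,c,.008,.012,.06);  a=p[:,2]
    m2,q=near(W,[.562,-.0905],.008,.033,.06); b=q[:,2]
    m3,r=near(W,[.5,-.02],.04,.003,.02); m4,r4=near(W,[.575,0],.03,.003,.02)
    print(n,len(a),np.percentile(a,[20,50,80]) if len(a) else 0,"ptr",len(b),np.percentile(b,[20,50,80]) if len(b) else 0,"plate",np.median(r[:,2]),np.median(r4[:,2]))
E
python3 hc.py
```

```text
[-8.4 37.1 77.4 -0.  65.6 63.4] [0.6106 0.0289 0.0617] [ 0.95   0.313 -0.002] [-4.77213176  1.29130191  5.4289788 ] 17.5667
[0.66761089 0.04765979] [0.55364463 0.01008782] 18.24616040354807
wrist 1 [0.03768554 0.03768554 0.03768554] ptr 1 [0.03979799 0.03979799 0.03979799] plate 0.009487072028904031 0.009590325717486747
side 22 [0.03645225 0.03704622 0.03803782] ptr 17 [0.04191168 0.04290012 0.04437553] plate 0.009516777705932122 0.009272124468917231
scene 0 0 ptr 0 0 plate 0.009304425776679448 0.009171030304334749
```

Emit:
{"name": "jog_arm", "arguments": {"plan": "0 0 0 0 0 0 100;0 0 0 0 0 0 0;0 0 0 0 0 0 0;0 0 0 0 0 -3 0;0 0 0 0 0 -3 0;0 0 0 0 0 -3 0;0 0 0 -3.55 2.08 0 0;0 0 0 -3.55 2.08 0 0;0 0 0 -3.55 2.08 0 0;0 0 0 -3.55 2.08 0 0"}}

```text
time_s: 18.85
position: [0.5029, -0.0961, 0.1509]
tool_rot: [[0.948, 0.32, 0.001], [0.32, -0.948, -0.0], [0.0, 0.001, -1.0]]
ft_force: [0.6, -0.5, -0.0]
grip_width: 0.0855
gripper_force: 0.0
```

Emit:
{"name": "jog_arm", "arguments": {"plan": "0 0 0 0 0 0 0;0 0 0 0 0 0 0;0 0 0 0 0 0 0;0 0 0 0 0 0 0"}}

```text
time_s: 19.18
position: [0.5049, -0.0945, 0.1508]
tool_rot: [[0.947, 0.32, 0.0], [0.32, -0.947, 0.0], [0.0, 0.0, -1.0]]
ft_force: [0.4, 0.6, -0.5]
grip_width: 0.0848
gripper_force: 0.0
```

```bash
python3 hc.py
python3 - <<'E'
from h import *
im=get("wrist");W=cloud(im)
for q in("pointer_tip","cutter_top"):
    for d in models.tip_of("wrist",q)[:1]: print(q,d, W[int(d["at"][1]),int(d["at"][0])])
save(im,"w5.png",s=1.42)
E
```

```text
wrist 409 [0.03743291 0.03791167 0.03827133] ptr 287 [0.04295094 0.04343325 0.04379299] plate 0.009659623554199137 0.00957504577926227
side 20 [0.03715328 0.03755832 0.03816217] ptr 16 [0.04153444 0.04332343 0.0442362 ] plate 0.009386387960241382 0.009400958315699315
scene 39 [0.03704316 0.03736692 0.03792364] ptr 27 [0.04189881 0.04273418 0.04336799] plate 0.009396894498425401 0.00918488541766116
pointer_tip {'at': [292.0, 147.2], 'confidence': 0.87} [ 0.55170508 -0.08946725  0.04410082]
cutter_top {'at': [260.3, 163.4], 'confidence': 0.77} [ 0.53365262 -0.07240428  0.03866199]
```

View pics/w5.png

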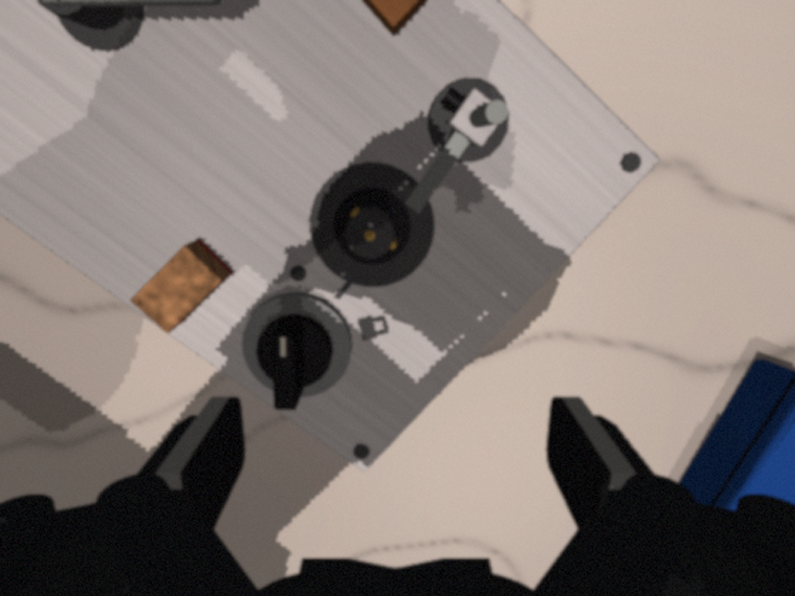

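The view shows the cutter top at (370,225) with the pointer finger ending at (410,205), and the knob at (290,350) with the dot (298,272), dash (343,288) and padlock (373,326). Next I measure the height gap and the knob pose by averaging depth.

```bash
cat > gap.py <<'E'
from h import *
np.set_printoptions(precision=4,suppress=True)
W=np.nanmean(np.array([cloud(get("wrist")) for k in range(6)]),0)
m,p=near(W,[.533,-.072],.009,.03,.05); print("cut",len(p),p.mean(0),np.median(p[:,2]))
m,q=near(W,[.562,-.0905],.016,.040,.05)
a=np.arctan2(-.0905+.072,.562-.533); u=(q[:,:2]-[.533,-.072])@[np.cos(a),np.sin(a)]
for lo in np.arange(.016,.052,.004):
    k=(u>=lo)&(u<lo+.004); print(round(lo,3),k.sum(),np.median(q[k,2]) if k.any() else 0)
m,r=near(W,[.455,-.052],.032,.046,.058); print("knob",len(r),np.median(r[:,2]),r.mean(0),cv2.minAreaRect((r[:,:2]*1000).astype(np.float32)))
E
python3 gap.py
```

```text
cut 516 [ 0.5331 -0.072   0.0378] 0.03780181886093857
0.016 0 0
0.02 3 0.04327390255849225
0.024 68 0.04343134836774781
0.028 78 0.0434435996986911
0.032 78 0.04340234728366073
0.036 80 0.04339328353002405
0.04 80 0.04345129954158912
0.044 82 0.043365704461656766
0.048 36 0.04336095010492341
knob 978 0.052358173337566455 [ 0.4558 -0.0536  0.0519] ((454.046142578125, -52.95423889160156), (41.63246154785156, 12.925190925598145), 16.513973236083984)
```

Emit:
{"name": "jog_arm", "arguments": {"plan": "0 0 0 3.5 -2.07 0 0;0 0 0 3.5 -2.07 0 0;0 0 0 3.5 -2.07 0 0;0 0 0 3.5 -2.07 0 0;0 0 0 0 0 0 0;0 0 0 0 0 0 0;0 0 0 0 0 3 0;0 0 0 0 0 3 0;0 0 0 0 0 2.9 0;0 0 0 0 0 0 0"}}

```text
time_s: 20.92
position: [0.607, 0.0272, 0.0569]
tool_rot: [[0.948, 0.318, -0.01], [0.318, -0.948, 0.001], [-0.009, -0.004, -1.0]]
ft_force: [-0.7, 0.1, -0.6]
grip_width: 0.0852
gripper_force: 0.0
```

Emit:
{"name": "jog_arm", "arguments": {"plan": "0 0 0 0 0 0 150;0 0 0 0 0 0 255;0 0 0 0 0 0 255;0 0 0 0 0 0 255;0 0 0 0 0 0 255;0 0 0 0 0 0 255"}}

```text
time_s: 21.42
position: [0.6106, 0.0288, 0.0633]
tool_rot: [[0.948, 0.319, 0.002], [0.319, -0.948, 0.001], [0.002, -0.001, -1.0]]
ft_force: [-2.0, 4.9, 6.4]
grip_width: 0.0236
gripper_force: 28.5
```

```bash
python3 st.py
```

```text
[-8.4 36.9 77.5  0.1 65.5 62.9] [0.6106 0.0288 0.0633] [0.948 0.319 0.002] [-2.00129111  4.92254044  6.42476029] 21.4167
[0.66747799 0.04794704] [0.55375759 0.00963747] 18.61739314759251
```

Emit:
{"name": "jog_arm", "arguments": {"plan": "0 0 7 -0.731 -0.045 0 255;0 0 7 -0.731 -0.045 0 255;0 0 7 -0.731 -0.045 0 255;0 0 7 -0.731 -0.045 0 255;0 0 7 -0.731 -0.045 0 255;0 0 1.4 -0.147 -0.002 0 255;0 0 0 0 0 0 255;0 0 0 0 0 0 255"}}

```text
time_s: 22.08
position: [0.5732, 0.0291, 0.0633]
tool_rot: [[0.952, -0.305, 0.002], [-0.305, -0.952, 0.002], [0.001, -0.002, -1.0]]
ft_force: [-1.3, 9.2, 7.5]
grip_width: 0.0237
gripper_force: 28.4
```

```bash
python3 st.py
```

```text
[-9.  33.9 84.   0.1 62.  98.7] [0.5732 0.0291 0.0633] [ 0.952 -0.305  0.001] [-1.30224908  9.15426592  7.53948065] 22.0833
[0.63035277 0.01079158] [0.51606782 0.04738285] -17.75380427201054
```

Emit:
{"name": "jog_arm", "arguments": {"plan": "0 0 0 0 0 0 100;0 0 0 0 0 0 0;0 0 0 0 0 0 0;0 0 0 0 0 -3 0;0 0 0 0 0 -3 0;0 0 0 0 0 -3 0;0 0 0 -0.69 3.45 0 0;0 0 0 -0.69 3.45 0 0;0 0 0 -0.69 3.45 0 0;0 0 0 -0.69 3.45 0 0"}}

```text
time_s: 22.92
position: [0.5036, -0.0964, 0.152]
tool_rot: [[0.952, -0.305, 0.0], [-0.305, -0.952, -0.0], [0.0, 0.0, -1.0]]
ft_force: [0.7, -0.3, -0.0]
grip_width: 0.0854
gripper_force: 0.0
```

Emit:
{"name": "jog_arm", "arguments": {"plan": "0 0 -6.86 0 0 0 0;0 0 -6.86 0 0 0 0;0 0 -6.86 0 0 0 0;0 0 -6.86 0 0 0 0;0 0 -6.86 0 0 0 0;0 0 0 0 0 0 0;0 0 0 0 0 0 0;0 0 0 0 0 0 0"}}

```text
time_s: 23.58
position: [0.5045, -0.0953, 0.1518]
tool_rot: [[0.96, 0.281, -0.0], [0.281, -0.96, -0.0], [-0.0, 0.0, -1.0]]
ft_force: [-0.7, 0.3, -1.1]
grip_width: 0.0856
gripper_force: 0.0
```

```bash
python3 st.py;python3 gap.py
```

```text
[-23.9  22.5  87.5  -0.   70.   49.8] [ 0.5045 -0.0953  0.1518] [ 0.96   0.281 -0.   ] [-0.71133308  0.27347473 -1.08253289] 23.5833
[ 0.56208256 -0.07844553] [ 0.44690359 -0.11211755] 16.29602489144112
cut 522 [ 0.5331 -0.072   0.0394] 0.039429521854207686
0.016 0 0
0.02 2 0.04342772223378606
0.024 67 0.043438658485477656
0.028 74 0.04345397000705342
0.032 76 0.043432988213653156
0.036 79 0.043460136734014755
0.04 78 0.043464230991138414
0.044 78 0.04345692626931989
0.048 35 0.04333330033750272
knob 966 0.052367047196211935 [ 0.4558 -0.0536  0.0519] ((454.2337951660156, -53.38195037841797), (41.56206130981445, 12.002820014953613), 16.19924545288086)
```

The cutter top reads 39.43 mm against 39.44 mm for the pointer's underside, so the height is set. Now the lock knob.

Emit:
{"name": "jog_arm", "arguments": {"plan": "0 0 0 -1.82 -2.72 0 130;0 0 0 -1.83 -2.72 0 130;0 0 0 0 0 2 130;0 0 0 0 0 3 130;0 0 0 0 0 3 130;0 0 0 0 0 0 130;0 0 0 0 0 0 130"}}

```text
time_s: 24.47
position: [0.4538, -0.0533, 0.0716]
tool_rot: [[0.959, 0.284, -0.002], [0.284, -0.959, 0.001], [-0.002, -0.002, -1.0]]
ft_force: [0.4, -0.7, -0.0]
grip_width: 0.0416
gripper_force: 0.0
```

```bash
python3 st.py; python3 -c "
from h import *
print(env.observe()['grip_width']);im=get('wrist');save(im,'w6.png',s=1.42)"
```

```text
[-21.6  24.2 102.1   0.   53.8  51.9] [ 0.4538 -0.0533  0.0716] [ 0.959  0.284 -0.002] [ 0.41061195 -0.74373406 -0.04536638] 24.4667
[ 0.51129632 -0.0362882 ] [ 0.39622688 -0.07033182] 16.481003713317097
0.04160333527313901
```

View pics/w6.png

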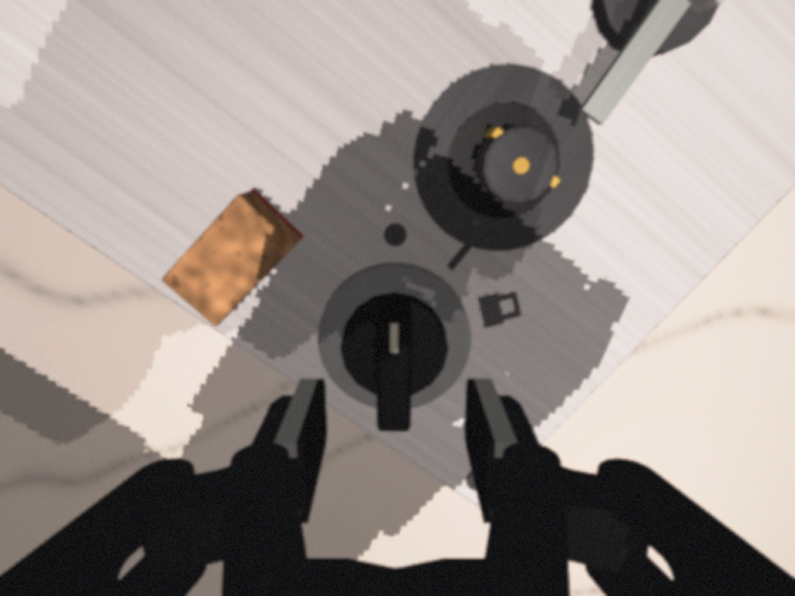

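The fingers straddle the bar, which is centred at (394,380) with its white nose line pointing at the dot. I descend, grip and turn.

Emit:
{"name": "jog_arm", "arguments": {"plan": "0 0 0 0 0 2 130;0 0 0 0 0 2 130;0 0 0 0 0 0 130;0 0 0 0 0 0 180;0 0 0 0 0 0 255;0 0 0 0 0 0 255;0 0 0 0 0 0 255;0 0 0 0 0 0 255", "grip_force": 30}}

```text
time_s: 25.18
position: [0.4546, -0.0525, 0.0336]
tool_rot: [[0.959, 0.284, 0.002], [0.284, -0.959, 0.001], [0.002, -0.0, -1.0]]
ft_force: [-0.1, 8.9, 7.8]
grip_width: 0.0113
gripper_force: 30.8
```

Emit:
{"name": "jog_arm", "arguments": {"plan": "0 0 7 0 0 0 255;0 0 7 0 0 0 255;0 0 7 0 0 0 255;0 0 7 0 0 0 255;0 0 7 0 0 0 255;0 0 7 0 0 0 255;0 0 7 0 0 0 255;0 0 7 0 0 0 255;0 0 7 0 0 0 255;0 0 7 0 0 0 255"}}

```text
time_s: 26.02
position: [0.4538, -0.0543, 0.0336]
tool_rot: [[0.591, -0.807, 0.0], [-0.807, -0.591, -0.002], [0.002, 0.001, -1.0]]
ft_force: [-7.1, -6.5, 9.2]
grip_width: 0.0112
gripper_force: 31.1
```

Emit:
{"name": "jog_arm", "arguments": {"plan": "0 0 5 0 0 0 255;0 0 0 0 0 0 255;0 0 0 0 0 0 255"}}

```text
time_s: 26.27
position: [0.4537, -0.0543, 0.0336]
tool_rot: [[0.523, -0.852, -0.0], [-0.852, -0.523, -0.002], [0.002, 0.001, -1.0]]
ft_force: [-7.7, -6.0, 10.0]
grip_width: 0.0114
gripper_force: 31.2
```

```bash
python3 st.py
```

```text
[-21.7  28.1 104.5  -0.2  47.4 126.9] [ 0.4537 -0.0543  0.0336] [ 0.523 -0.852  0.002] [-7.70674895 -5.96011914 10.0453432 ] 26.2667
[ 0.48507677 -0.10547703] [ 0.42233183 -0.00318813] -58.47466572602724
```

Emit:
{"name": "jog_arm", "arguments": {"plan": "0 0 0 0 0 0 130;0 0 0 0 0 0 130;0 0 0 0 0 0 130;0 0 0 0 0 -3 130;0 0 0 0 0 -3 130;0 0 0 0 0 -3 130;0 0 -7 0 0 -3 130;0 0 -7 0 0 0 0;0 0 -7 0 0 0 0;0 0 -7 0 0 0 0"}}

```text
time_s: 27.1
position: [0.4543, -0.0533, 0.1527]
tool_rot: [[0.865, -0.502, 0.002], [-0.502, -0.865, -0.0], [0.002, -0.0, -1.0]]
ft_force: [-0.2, -0.2, -0.4]
grip_width: 0.0762
gripper_force: 0.0
```

Emit:
{"name": "jog_arm", "arguments": {"plan": "0 0 -7 0 0 0 0;0 0 -7 0 0 0 0;0 0 -7 0 0 0 0;0 0 -7 0 0 0 0;0 0 -7 0 0 0 0;0 0 -7 0 0 0 0;0 0 -5 0 0 0 0;0 0 0 1.82 2.72 0 0;0 0 0 1.83 2.72 0 0;0 0 0 0 0 0 0"}}

```text
time_s: 27.93
position: [0.5081, -0.0983, 0.1521]
tool_rot: [[0.959, 0.283, 0.003], [0.283, -0.959, -0.002], [0.003, 0.003, -1.0]]
ft_force: [-0.4, -0.4, -0.3]
grip_width: 0.0856
gripper_force: 0.0
```

Emit:
{"name": "jog_arm", "arguments": {"plan": "0 0 0 0 0 0 0;0 0 0 0 0 0 0;0 0 0 0 0 0 0"}}

```text
time_s: 28.18
position: [0.5039, -0.0945, 0.1519]
tool_rot: [[0.959, 0.284, -0.001], [0.284, -0.959, 0.0], [-0.0, -0.001, -1.0]]
ft_force: [0.1, 0.0, -0.1]
grip_width: 0.0854
gripper_force: 0.0
```

```bash
python3 st.py;python3 gap.py; python3 -c "
from h import *
im=get('wrist');save(im,'w7.png',s=1.42)"
```

```text
[-23.9  22.4  87.6   0.   70.   49.6] [ 0.5039 -0.0945  0.1519] [ 0.959  0.284 -0.   ] [ 0.06140407  0.04391133 -0.12395717] 28.1833
[ 0.56138854 -0.07744615] [ 0.44634671 -0.11158373] 16.52776198207753
cut 514 [ 0.5331 -0.072   0.0394] 0.039451259342839495
0.016 0 0
0.02 2 0.04322785172476443
0.024 62 0.04338799810245786
0.028 75 0.04337336125507776
0.032 76 0.04340891354603242
0.036 79 0.04347917659384418
0.04 77 0.04338321596415854
0.044 77 0.04345255484454016
0.048 36 0.043367794611532014
knob 998 0.05234348196176339 [ 0.4555 -0.0537  0.0518] ((454.38470458984375, -53.63927459716797), (11.626153945922852, 41.07328796386719), 31.538663864135742)
```

View pics/w7.png

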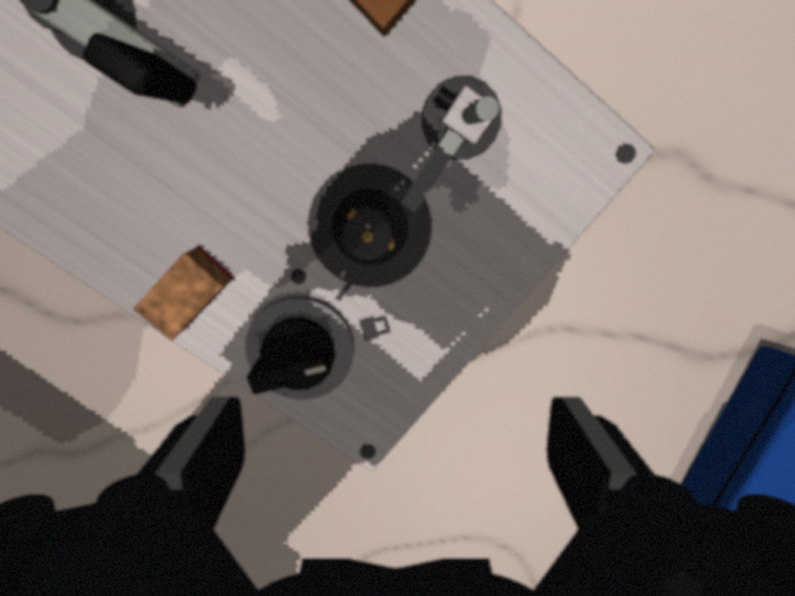

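The knob's white line at (315,370) now points towards the padlock side: the bar sits at -58.5°, a turn of 74.7°, which is 1.30 rad. The cutter is level with the pointer to within 0.1 mm, and nothing else visible has moved.

```bash
python3 -c "
from h import *
print(job.close_job())"
```

```text
the job is handed in; nothing more can be done
None
```

The job is handed in: the cutter top reads level with the pointer's underside (within about 0.1 mm by the depth camera), and the lock knob was then turned 74.7° clockwise to the padlock mark, in about 28.5 s of the 72 s.

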